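# Slide the lens-cleaner bottle home into its bracket

### The arm

A 6-joint arm with a two-finger parallel gripper is mounted at the origin on the work surface. World frame = base frame: x ahead of the robot, y to its left, z up, the work surface at z = 0. Lengths are in m, angles in degrees, forces in N, time in s.
With the tool pointing down it reaches from about 0.325 to 0.75 m from the base axis. Payload 7.6 kg.
Tool frame: the origin (TCP) lies midway between the tips of the shut fingers; the grasp point (between the pads) lies 19 mm behind it; y points along the fingers, x is the direction in which the jaws open and shut, and the axes are right-handed (so a half turn about y gives the same grasp; the last joint's range is limited). The gripper opens to 85 mm and grips with 20 to 120 N. Pads are 22 mm wide; open, the fingers measure 114 mm over their backs; the gripper's body (76 mm by 85 mm) begins 54 mm behind the grasp point. The pads swing forward as they close: fully open they stand 13 mm farther back than shut.
Start: joints at [68.795, 2.991, 80.254, -0, 96.75, -4.028], TCP at [0.155, 0.502, 0.231] pointing down, gripper open.
Joint ranges: [-166.34, 166.34], [-52.06, 124.39], [6.96, 135.62], [-60.46, 240.46], [14.63, 156.25], [-167.68, 167.68]. Speed limits (degrees/s): [147.25, 147.25, 172.46, 180, 180, 180].

### API

Orientations are given as a 3x3 rotation matrix whose columns are the frame's x, y, z axes.
In Python, from workcell import ctrl, imaging, job gives the robot as it stands.
- The arm moves only by the tool carry_out, never from a script. Its argument "increments" is a list of rows, each an object with "delta_pos": the shift along the tool's x, y, z in m, a list of three; "rotation": the turn, a rotation vector about the tool's x, y, z in degrees, a list of three. In form: [{"delta_pos": [x, y, z], "rotation": [wx, wy, wz]}, ...]. A call has 1 to 10 rows; each row shifts and turns the commanded pose from where the row before left it, along the tool's axes as they then stand; what a row does not reach is not made up. A row lasts 1/12 s, in which the tool goes at most 41.7 mm and 7.16 degrees, less where a joint would pass 70% of its speed; a pose out of reach is approached as far as the arm can. A call with a gripper value outside its range is refused whole. "hand" is the closure, from -1 (fully open) to 1 (shut), set as the call begins (left out, the last holds). The fingers move at their own pace and stop on an object; "force" is the grip in N (left out, the last holds). Time passes only in rows, so rows that do not move let the fingers close. It gives the time, the measured TCP pose, the force and the opening at its end, in the units of the state.
- ctrl.observe(): the state, without advancing time (a new reading comes with each control period).
- imaging.capture(name): name is "scene" or "top" or "wrist"; returns the picture (400x640x3 uint8, red, green, blue); there is no depth.
- imaging.camera_params(name): a dict with "fovy" (degrees; the focal length in pixels is half the picture's height over the tangent of half this angle, whatever the lens; pixels are square), "cx", "cy" (the principal point, pixels), "rvec" (rotation vector, rad) and "tvec" (3), from world to camera coordinates, as OpenCV has them. Camera axes: x right, y down, z forward; pixel columns grow to the right and rows downward; lengths in m; the calibration is good to about 2 mm. A picture is of the moment at which its call begins: read the wrist's pose just before it. camera_params takes no time and is no camera call; for the wrist camera it gives the pose at the moment of the call.
- job.finish_job(): hands the job in, once; it reports no verdict.
The state is a dict: "time": time; "joint_positions": joint angles; "qvel": joint speeds; "effort": joint torques, N m; "position": TCP position; "tcp_rot": TCP orientation; "wrist_force": force on the tool from outside, world axes, zero at the start; "moment": the same for the moment, N m; "width": opening from 0.0 (shut) to 1.0 (fully open).
Only numpy, scipy, OpenCV 4.12 (cv2) and the standard library are available. Lean on these libraries where they do the work, as an engineer would, in place of code of your own. Each camera call takes 0.05 s, during which the arm holds its last target.

### The job

Push the tall green lens-cleaner bottle across the cabinet top with the fingertips, low on its body so that it slides without tipping, until it stands upright and fully home in the white plastic bracket, against the bracket's back wall. Push gently, and do not pinch or lift the bottle. Leave the other things where they are, and finish clear of the bottle.

Things in the scene. Friction and masses are not known exactly. Their poses are not given: they have to be found in the camera images.
- bottle: Tall narrow bottle, loose, about 0.22 kg. Green round body 44 mm in diameter up to 138 mm, white band half-way, black spray head 26 mm wide; 194 mm tall. Origin: centre of its underside; z up along it. Pushed higher than about 30 mm above the surface it may tip; a gripper body overhanging upright fingertips would strike it high up, so lean the tool back or push with the outside of an open finger.
- bracket: White fixed U-shaped pocket, no floor, open on its -x side: side walls 60 mm apart inside, back wall; all 26 mm high, 5 mm thick. Origin: on the surface, where the centre of the bottle stands when it touches the back wall. x points into the pocket (back wall at +22 mm), z up. Side walls run from x = -2 to 27 mm; lips flare out to a mouth about 98 mm wide at x = -16 mm. A low foot reaches x = 57 mm.
- nd_filter: Glass ND filter in a flat square black sleeve, 84 x 84 x 9 mm, loose. Origin: centre of its underside. Leave it.
- step_ring: Steel step-up ring lying flat, 82 mm in diameter, 7 mm high, loose. Origin: centre of its underside. Leave it.
- blower: Blue blower bulb standing upright with its black nozzle on top, 64 mm in diameter, 118 mm tall, loose. Origin: centre of its underside. Leave it.
- lens: Short black camera lens standing on end, 72 mm in diameter, 68 mm tall, loose. Origin: centre of its underside. Leave it.
- card_case: Flat orange memory-card case, 70 x 48 x 16 mm, loose. Origin: centre of its underside. Leave it.
Things that resemble listed ones, but are neither listed nor needed, are in the scene too. Several things look just like the bottle: the one meant starts nearest to the robot's base.

How it is judged (in metres and radians):
At the end, for the whole second after the job is handed in: The bottle stands upright (within 3 degrees) and at rest on the cabinet top inside the bracket's pocket: its centre within 8 mm of the place where it touches the back wall, and between the side walls. The filter, ring, blower, lens and card case are within 15 mm of where they began (x of bottle in the frame of bracket between -0.008 and 0.006 m and y of bottle in the frame of bracket between -0.011 and 0.011 m and angle between bottle's own z axis and vertical below 0.05 rad and height (world z) of bottle below 0.004 m and linear speed of bottle below 0.02 m/s and distance of each of nd_filter, step_ring, blower, lens, card_case from where it was at the start of the episode below 0.015 m).
It fails at once if the bottle is tipped by more than about 11 degrees (angle between bottle's own z axis and vertical above 0.2 rad).
It fails at once if the bottle is lifted off the cabinet top (height (world z) of bottle above 0.008 m).
It fails at once if the bottle is pinched or rammed (fingers on it with more than 30 N) (contact force between the fingers and bottle above 30 N).
It fails at once if another thing on the top is moved by more than 15 mm (distance of any of nd_filter, step_ring, blower, lens, card_case from where it was at the start of the episode above 0.015 m).
It also fails if it takes over 48 s, if anything falls off the work surface, if the arm or the gripper's body presses on something with over 40 N, if the wrist force passes 120 N, or if a joint passes its speed limit or range.

## Working session

There is one attempt and no reset: what is moved stays moved. The work goes in short steps, Python scripts to look and compute and a tool call to move; the robot and the scene stay as the last step left them, time stands still between calls to the robot, and variables do not carry over. Pictures are saved under pics/ and viewed, and the job is handed in when it is done.

Besides the shell and the picture viewer there is one more tool, called after "Emit:" as name([rows], argument=value, ...), one row to a line, values as JSON. carry_out: Moves the arm, as the interface text tells. Its arguments: {"type":"object","properties":{"increments":{"type":"array","items":{"type":"object","properties":{"delta_pos":{"type":"array","items":{"type":"number"}},"rotation":{"type":"array","items":{"type":"number"}}}}},"hand":{"type":"number"},"force":{"type":"number"}},"required":["increments"]}

```bash
mkdir -p pics; ls
cat > h.py <<'E'
import numpy as np, cv2
from workcell import ctrl, imaging, job
def K(n):
    p=imaging.camera_params(n); f=200/np.tan(np.radians(p["fovy"])/2)
    R=cv2.Rodrigues(np.array(p["rvec"],float))[0]; t=np.array(p["tvec"],float).ravel()
    return p,f,R,t
def ray(n,u,v,z,c=None):
    p,f,R,t=c or K(n)
    d=R.T@np.array([(u-p["cx"])/f,(v-p["cy"])/f,1]); o=-R.T@t
    return o+d*(z-o[2])/d[2]
def proj(n,P,c=None):
    p,f,R,t=c or K(n)
    q=R@np.array(P,float)+t
    return q[0]/q[2]*f+p["cx"],q[1]/q[2]*f+p["cy"]
def snap(n,name):
    im=imaging.capture(n); cv2.imwrite(f"pics/{name}.png",im[:,:,::-1]); return im
E
python3 - <<'E'
from h import *
print(ctrl.observe())
for n in("scene","top","wrist"):
    snap(n,n+"0"); p,f,R,t=K(n); print(n,p,f,-R.T@t)
E
```

```text
pics
{'time': 0.0, 'joint_positions': array([ 6.87956566e+01,  3.02869914e+00,  8.03142644e+01, -1.55836561e-03,
        9.67494408e+01, -4.02892244e+00]), 'qvel': array([ 0.0751031 , -0.0038238 ,  0.06132853, -0.03088877, -0.05285104,
       -0.02269822]), 'effort': array([ 6.13021839e-04, -3.81670189e+01, -3.60180402e+01, -7.50975755e-05,
        6.10338320e-03, -3.11140332e-05]), 'position': array([0.15491462, 0.50130261, 0.23044794]), 'tcp_rot': array([[ 2.95300807e-01, -5.58145933e-04, -9.55404167e-01],
       [ 9.55402972e-01, -1.51333908e-03,  2.95301322e-01],
       [-1.61067169e-03, -9.99998699e-01,  8.63640331e-05]]), 'wrist_force': array([-0.62041535, -0.06383067, -0.02052609]), 'moment': array([ 0.02547146,  0.02366761, -0.02917078]), 'width': 1.0025261939141297}
scene {'fovy': 47.92056044089309, 'cx': 319.7158479988616, 'cy': 195.21058331593437, 'rvec': array([ 1.17049613,  2.0794404 , -1.12953304]), 'tvec': array([ 0.31365062, -0.1857919 ,  1.74332811])} 450.0467459684114 [1.52365959 0.51435894 0.76549631]
top {'fovy': 42.978275849425934, 'cx': 314.39693845846097, 'cy': 198.1192121473893, 'rvec': array([ 2.19245537, -2.14165051,  0.14191448]), 'tvec': array([-0.0403411 ,  0.55232185,  1.22085297])} 508.0119880313893 [ 0.40617498 -0.01225764  1.27751339]
wrist {'fovy': 66.41231289753964, 'cx': 316.98754538758544, 'cy': 200.05367878391453, 'rvec': array([-2.32984792, -1.71835211, -0.2517554 ]), 'tvec': array([-0.52565684, -0.0371414 ,  0.37942379])} 305.5603722767174 [0.08494878 0.52437616 0.3734573 ]
```

View pics/scene0.png

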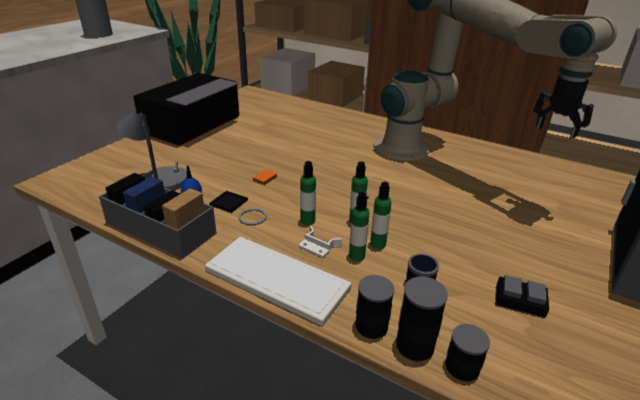

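View pics/top0.png

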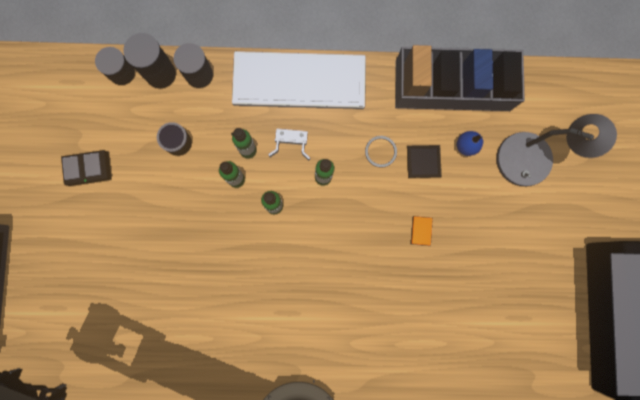

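View pics/wrist0.png

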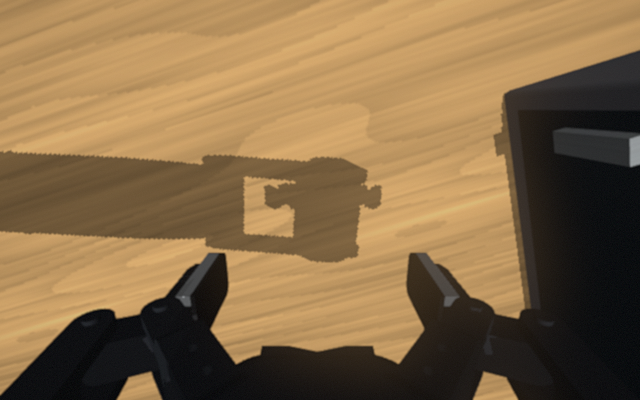

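Run:
```python
from h import *
im=cv2.imread("pics/top0.png"); c=im[115:225,200:350]
cv2.imwrite("pics/topc.png",cv2.resize(c,None,fx=5,fy=5,interpolation=cv2.INTER_CUBIC))
im=cv2.imread("pics/scene0.png"); c=im[150:275,280:420]
cv2.imwrite("pics/scenec.png",cv2.resize(c,None,fx=4.5,fy=4.5,interpolation=cv2.INTER_CUBIC))
for u,v in [(242,133),(230,167),(325,163),(271,197)]: print((u,v),ray("top",u,v,.194).round(3), "tall head")
for u,v in [(291,136),(271,154),(308,157),(172,138),(381,152),(424,162),(422,230)]: print((u,v),ray("top",u,v,.02).round(3))
```

```text
(242, 133) [0.673 0.135 0.194] tall head
(230, 167) [0.597 0.158 0.194] tall head
(325, 163) [ 0.611 -0.047  0.194] tall head
(271, 197) [0.534 0.068 0.194] tall head
(291, 136) [0.711 0.035 0.02 ]
(271, 154) [0.664 0.084 0.02 ]
(308, 157) [ 0.658 -0.009  0.02 ]
(172, 138) [0.698 0.334 0.02 ]
(381, 152) [ 0.676 -0.193  0.02 ]
(424, 162) [ 0.653 -0.302  0.02 ]
(422, 230) [ 0.481 -0.296  0.02 ]
```

View pics/topc.png

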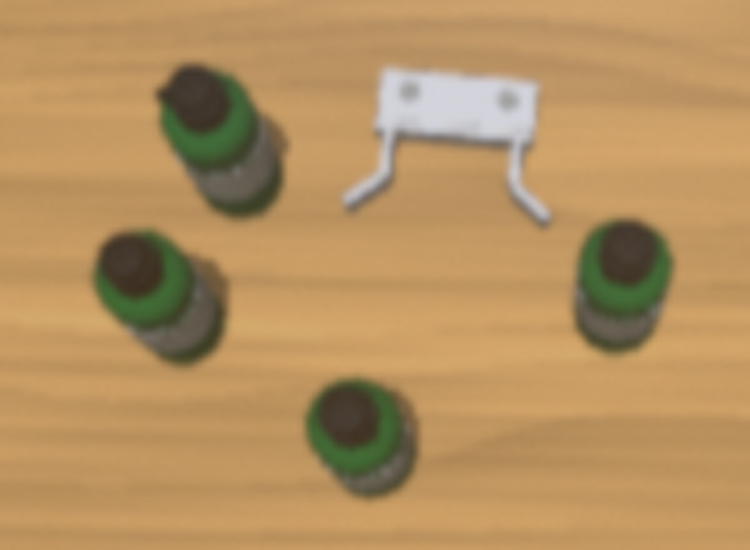

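View pics/scenec.png

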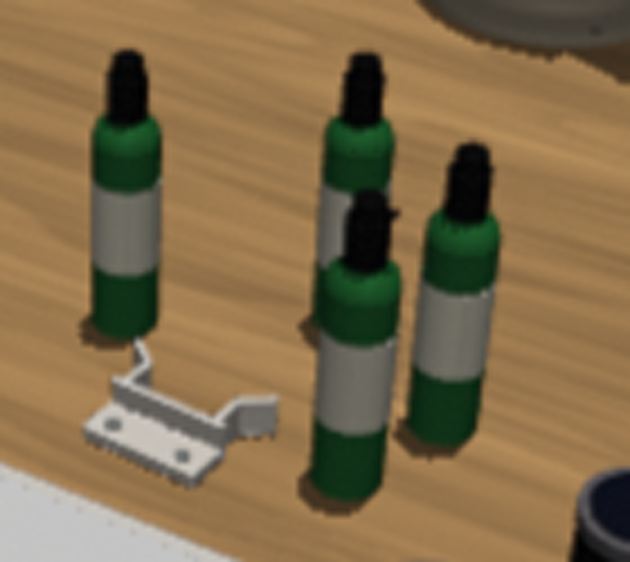

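Run:
```python
from h import *
im=cv2.imread("pics/top0.png"); hsv=cv2.cvtColor(im,cv2.COLOR_BGR2HSV)
c=K("top")
# bracket mask
m=((hsv[:,:,1]<60)&(hsv[:,:,2]>140)).astype(np.uint8); m[:120]=0;m[170:]=0;m[:,:260]=0;m[:,330:]=0
mb=cv2.resize(m*255,None,fx=1,fy=1); n,l,s,ct=cv2.connectedComponentsWithStats(m); print(s[1:])
ys,xs=np.nonzero(m); print("lips L",[(x,y) for x,y in zip(xs,ys) if y>150])
# front-edge points
cl=lambda u,v:(u/5+200-.4,v/5+115-.4)
for nm,uv,z in [("footL",(385,68),.003),("footR",(539,84),.003),("wallL",(378,131),.026),("wallR",(534,142),.026),("lipL",(350,201),.026),("lipR",(545,217),.026),("head",(350,416),.194),("basefront",(372,497),0),("shoulderL",(307,422),.13),("shoulderR",(403,430),.13)]:
    print(nm,ray("top",*cl(*uv),z,c).round(4))
# bottle side lines in scene
s_=lambda u,v:(u/4.5+280-.4,v/4.5+150-.4)
for nm,uv,z in [("headtop",(367,56),.194),("footL",(86,430),.003),("footR",(196,482),.003),("tipnear",(138,342),.026),("tipfar",(275,398),.026)]:
    print("scene",nm,ray("scene",*s_(*uv),z).round(4))
```

```text
[[269 129  41  30 498]]
lips L [(np.int64(272), np.int64(151)), (np.int64(273), np.int64(151)), (np.int64(274), np.int64(151)), (np.int64(275), np.int64(151)), (np.int64(302), np.int64(151)), (np.int64(303), np.int64(151)), (np.int64(271), np.int64(152)), (np.int64(272), np.int64(152)), (np.int64(273), np.int64(152)), (np.int64(274), np.int64(152)), (np.int64(302), np.int64(152)), (np.int64(303), np.int64(152)), (np.int64(304), np.int64(152)), (np.int64(269), np.int64(153)), (np.int64(270), np.int64(153)), (np.int64(271), np.int64(153)), (np.int64(272), np.int64(153)), (np.int64(273), np.int64(153)), (np.int64(302), np.int64(153)), (np.int64(303), np.int64(153)), (np.int64(304), np.int64(153)), (np.int64(305), np.int64(153)), (np.int64(269), np.int64(154)), (np.int64(270), np.int64(154)), (np.int64(271), np.int64(154)), (np.int64(303), np.int64(154)), (np.int64(304), np.int64(154)), (np.int64(305), np.int64(154)), (np.int64(306), np.int64(154)), (np.int64(269), np.int64(155)), (np.int64(270), np.int64(155)), (np.int64(304), np.int64(155)), (np.int64(305), np.int64(155)), (np.int64(30
[... 197 characters left out ...]
p.int64(157)), (np.int64(307), np.int64(157)), (np.int64(308), np.int64(157)), (np.int64(309), np.int64(157)), (np.int64(307), np.int64(158)), (np.int64(308), np.int64(158)), (np.int64(309), np.int64(158))]
footL [0.7348 0.0733 0.003 ]
footR [ 0.7285 -0.0059  0.003 ]
wallL [0.6964 0.0742 0.026 ]
wallR [ 0.6928 -0.0042  0.026 ]
lipL [0.6603 0.0871 0.026 ]
lipR [ 0.6547 -0.0107  0.026 ]
head [0.5324 0.0707 0.194 ]
basefront [0.5142 0.0731 0.    ]
shoulderL [0.5367 0.095  0.13  ]
shoulderR [0.5341 0.0513 0.13  ]
scene headtop [0.5308 0.0741 0.194 ]
scene footL [ 0.7213 -0.0047  0.003 ]
scene footR [0.7277 0.0754 0.003 ]
scene tipnear [ 0.6555 -0.0088  0.026 ]
scene tipfar [0.66   0.0898 0.026 ]
```

```bash
cat >> h.py <<'E'
from scipy.spatial.transform import Rotation as Ro
def goto(P,yaw=-9,lean=45):
    s=ctrl.observe(); R=np.array(s["tcp_rot"]); p=np.array(s["position"])
    a=np.radians(yaw);l=np.radians(lean)
    h=np.array([np.cos(a),np.sin(a),0]);k=np.array([0,0,1.])
    x=np.array([-np.sin(a),np.cos(a),0]); y=-k*np.cos(l)+h*np.sin(l); T=np.c_[x,y,np.cross(x,y)]
    print("t",round(s["time"],2),"p",p.round(4),"rotvec tool",Ro.from_matrix(R.T@T).as_rotvec(degrees=True).round(2),
     "dtool",(R.T@(np.array(P)-p)).round(4),"dtool in final frame",(T.T@(np.array(P)-p)).round(4),"F",s["wrist_force"].round(2),"w",round(s["width"],3),"q",s["joint_positions"].round(1))
E
python3 - <<'E'
from h import *
goto((.43,.10,.27),-9,0)
E
```

```text
t 0.15 p [0.155  0.5014 0.2307] rotvec tool [-0.01 -8.18 -0.07] dtool [-0.3023 -0.039  -0.3813] dtool in final frame [-0.3534 -0.0393 -0.3344] F [-0.08  0.66  0.41] w 0.998 q [68.8  3.  80.3 -0.  96.8 -4. ]
```

Emit:
carry_out([
  {"delta_pos": [-0.0216,-0.0028,-0.0272],"rotation": [0,0,0]},
  {"delta_pos": [-0.0216,-0.0028,-0.0272],"rotation": [0,0,0]},
  {"delta_pos": [-0.0216,-0.0028,-0.0272],"rotation": [0,0,0]},
  {"delta_pos": [-0.0216,-0.0028,-0.0272],"rotation": [0,0,0]},
  {"delta_pos": [-0.0216,-0.0028,-0.0272],"rotation": [0,0,0]},
  {"delta_pos": [-0.0216,-0.0028,-0.0272],"rotation": [0,0,0]},
  {"delta_pos": [-0.0216,-0.0028,-0.0272],"rotation": [0,0,0]},
  {"delta_pos": [-0.0216,-0.0028,-0.0272],"rotation": [0,0,0]},
  {"delta_pos": [-0.0216,-0.0028,-0.0272],"rotation": [0,0,0]},
  {"delta_pos": [-0.0216,-0.0028,-0.0272],"rotation": [0,0,0]},
], hand=0.38)

```text
time: 0.98
position: [0.3516, 0.2133, 0.2594]
tcp_rot: [[0.295, 0.0, -0.955], [0.955, 0.0, 0.295], [0.0, -1.0, -0.0]]
wrist_force: [0.5, -0.2, -0.2]
width: 0.311
```

Emit:
carry_out([
  {"delta_pos": [-0.0216,-0.0028,-0.0272],"rotation": [0,0,0]},
  {"delta_pos": [-0.0216,-0.0028,-0.0272],"rotation": [0,0,0]},
  {"delta_pos": [-0.0216,-0.0028,-0.0272],"rotation": [0,0,0]},
  {"delta_pos": [-0.0216,-0.0028,-0.0272],"rotation": [0,0,0]},
  {"delta_pos": [0,0,0],"rotation": [0,-4.1,0]},
  {"delta_pos": [0,0,0],"rotation": [0,-4.1,0]},
  {"delta_pos": [0,0,0],"rotation": [-5,0,0]},
  {"delta_pos": [0,0,0],"rotation": [-5,0,0]},
  {"delta_pos": [0,0,0],"rotation": [-5,0,0]},
  {"delta_pos": [0,0,0],"rotation": [-5,0,0]},
])

```text
time: 1.82
position: [0.4297, 0.1001, 0.2706]
tcp_rot: [[0.156, 0.342, -0.927], [0.988, -0.054, 0.147], [0.0, -0.938, -0.346]]
wrist_force: [-0.6, -0.8, 0.8]
width: 0.315
```

Emit:
carry_out([
  {"delta_pos": [0,0,0],"rotation": [-5,0,0]},
  {"delta_pos": [0,0,0],"rotation": [-5,0,0]},
  {"delta_pos": [0,0,0],"rotation": [-5,0,0]},
  {"delta_pos": [0,0,0],"rotation": [-5,0,0]},
  {"delta_pos": [0,0,0],"rotation": [-5,0,0]},
  {"delta_pos": [0,0,0],"rotation": [0,0,0]},
])

```text
time: 2.32
position: [0.4281, 0.1005, 0.2677]
tcp_rot: [[0.155, 0.698, -0.699], [0.988, -0.11, 0.108], [-0.001, -0.707, -0.707]]
wrist_force: [-0.1, 0.6, -1.0]
width: 0.313
```

Run:
```python
from h import *
goto((.455,.0915,.06))
```

```text
t 2.32 p [0.4281 0.1005 0.2677] rotvec tool [-0.01  0.13  0.03] dtool [-0.0044  0.1667  0.1271] dtool in final frame [-0.0047  0.1667  0.1271] F [-0.08  0.59 -0.99] w 0.313 q [ 21.5 -43.6 121.  -23.6  63.8 -56.6]
```

Emit:
carry_out([
  {"delta_pos": [-0.0006,0.0208,0.0159]},
  {"delta_pos": [-0.0006,0.0208,0.0159]},
  {"delta_pos": [-0.0006,0.0208,0.0159]},
  {"delta_pos": [-0.0006,0.0208,0.0159]},
  {"delta_pos": [-0.0006,0.0208,0.0159]},
  {"delta_pos": [-0.0006,0.0208,0.0159]},
  {"delta_pos": [-0.0006,0.0208,0.0159]},
  {"delta_pos": [-0.0006,0.0208,0.0159]},
  {"delta_pos": [0,0,0]},
])

```text
invalid input at $.increments[0]: expected keys delta_pos, rotation
```

Run:
```python
from h import *
goto((.465,.089,.013))
snap("scene","scene1");snap("top","top1")
im=cv2.imread("pics/scene1.png")[60:260,270:510]; cv2.imwrite("pics/scene1c.png",cv2.resize(im,None,fx=3,fy=3,interpolation=cv2.INTER_CUBIC))
im=cv2.imread("pics/top1.png")[120:300,190:390]; cv2.imwrite("pics/top1c.png",cv2.resize(im,None,fx=3.3,fy=3.3,interpolation=cv2.INTER_CUBIC))
```

```text
t 2.32 p [0.4281 0.1005 0.2677] rotvec tool [-0.01  0.13  0.03] dtool [-0.0053  0.2072  0.153 ] dtool in final frame [-0.0056  0.2072  0.1531] F [-0.08  0.59 -0.99] w 0.313 q [ 21.5 -43.6 121.  -23.6  63.8 -56.6]
```

View pics/scene1c.png

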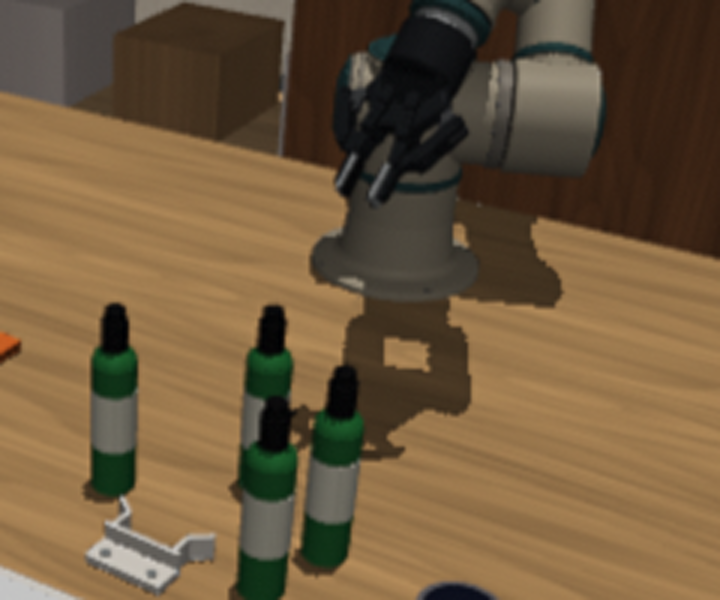

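View pics/top1c.png

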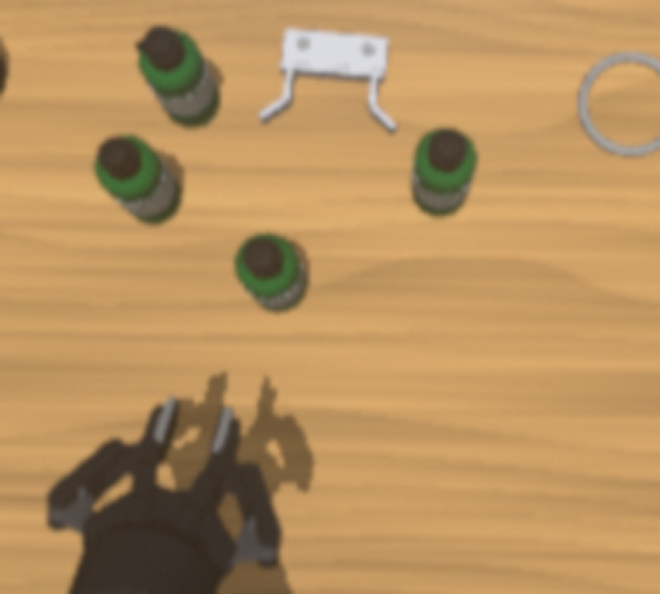

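Emit:
carry_out([
  {"delta_pos": [-0.0006,0.0208,0.0159],"rotation": [0,0,0]},
  {"delta_pos": [-0.0006,0.0208,0.0159],"rotation": [0,0,0]},
  {"delta_pos": [-0.0006,0.0208,0.0159],"rotation": [0,0,0]},
  {"delta_pos": [-0.0006,0.0208,0.0159],"rotation": [0,0,0]},
  {"delta_pos": [-0.0006,0.0208,0.0159],"rotation": [0,0,0]},
  {"delta_pos": [-0.0006,0.0208,0.0159],"rotation": [0,0,0]},
  {"delta_pos": [-0.0006,0.0208,0.0159],"rotation": [0,0,0]},
  {"delta_pos": [-0.0006,0.0208,0.0159],"rotation": [0,0,0]},
  {"delta_pos": [0,0,0],"rotation": [0,0,0]},
])

```text
time: 3.17
position: [0.4544, 0.0895, 0.0573]
tcp_rot: [[0.159, 0.69, -0.706], [0.987, -0.114, 0.11], [-0.004, -0.714, -0.7]]
wrist_force: [-1.0, -0.8, -0.7]
width: 0.309
```

Run:
```python
from h import *
goto((.465,.089,.013))
snap("scene","scene2");snap("top","top2")
im=cv2.imread("pics/scene2.png")[60:260,270:510]; cv2.imwrite("pics/scene2c.png",cv2.resize(im,None,fx=3,fy=3,interpolation=cv2.INTER_CUBIC))
im=cv2.imread("pics/top2.png")[120:300,190:390]; cv2.imwrite("pics/top2c.png",cv2.resize(im,None,fx=3.3,fy=3.3,interpolation=cv2.INTER_CUBIC))
```

```text
t 3.17 p [0.4544 0.0895 0.0573] rotvec tool [-0.6   0.08 -0.28] dtool [0.0014 0.039  0.0234] dtool in final frame [0.0012 0.0388 0.0238] F [-1.03 -0.8  -0.73] w 0.309 q [ 17.6 -24.  134.2 -35.   33.7 -40.2]
```

View pics/scene2c.png

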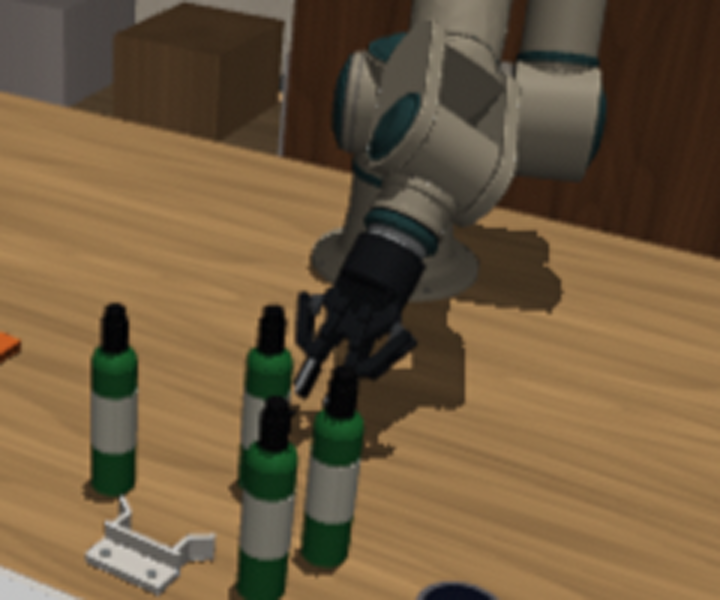

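View pics/top2c.png

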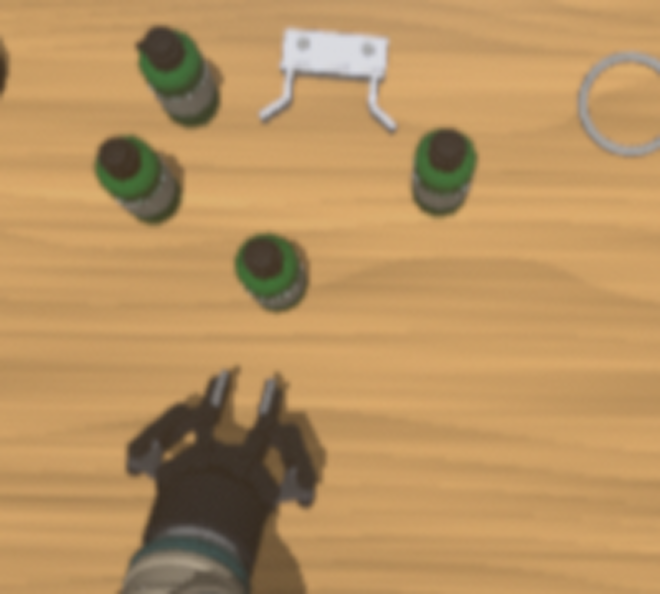

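Emit:
carry_out([
  {"delta_pos": [-0.001,0.0092,-0.0092],"rotation": [-0.6,0.1,-0.3]},
  {"delta_pos": [-0.001,0.0092,-0.0092],"rotation": [0,0,0]},
  {"delta_pos": [0,0.008,0.008],"rotation": [0,0,0]},
  {"delta_pos": [0,0.008,0.008],"rotation": [0,0,0]},
  {"delta_pos": [0,0.008,0.008],"rotation": [0,0,0]},
  {"delta_pos": [0,0.0073,0.0073],"rotation": [0,0,0]},
  {"delta_pos": [0,0,0],"rotation": [0,0,0]},
])

```text
time: 3.85
position: [0.4829, 0.0851, 0.0198]
tcp_rot: [[0.155, 0.707, -0.69], [0.988, -0.107, 0.112], [0.005, -0.699, -0.715]]
wrist_force: [-0.0, -0.0, -0.3]
width: 0.31
```

Run:
```python
from h import *
goto((.505,.0775,.013))
snap("scene","scene3");snap("top","top3");snap("wrist","wrist3")
im=cv2.imread("pics/scene3.png")[120:270,290:450]; cv2.imwrite("pics/scene3c.png",cv2.resize(im,None,fx=4,fy=4,interpolation=cv2.INTER_CUBIC))
im=cv2.imread("pics/top3.png")[120:270,200:350]; cv2.imwrite("pics/top3c.png",cv2.resize(im,None,fx=4,fy=4,interpolation=cv2.INTER_CUBIC))
```

```text
t 3.85 p [0.4829 0.0851 0.0198] rotvec tool [ 0.65 -0.13  0.26] dtool [-0.0041  0.0211 -0.0112] dtool in final frame [-0.0041  0.021  -0.0115] F [-0.03 -0.01 -0.29] w 0.31 q [ 15.1 -12.4 131.7 -44.9  24.1 -30.2]
```

View pics/scene3c.png

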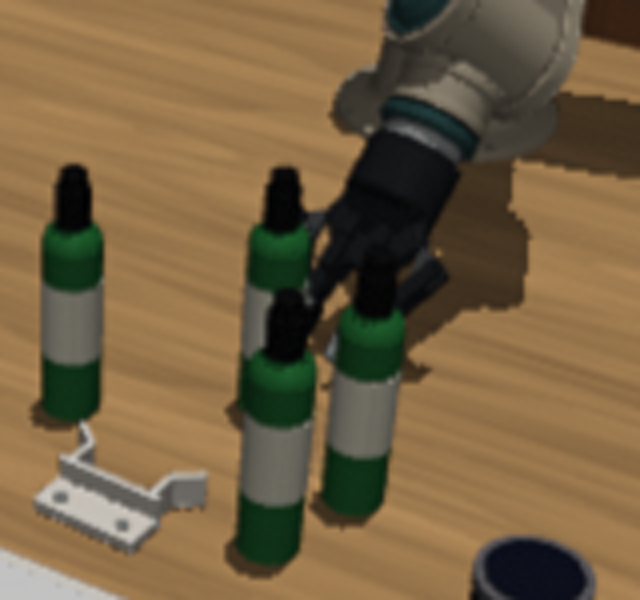

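View pics/top3c.png

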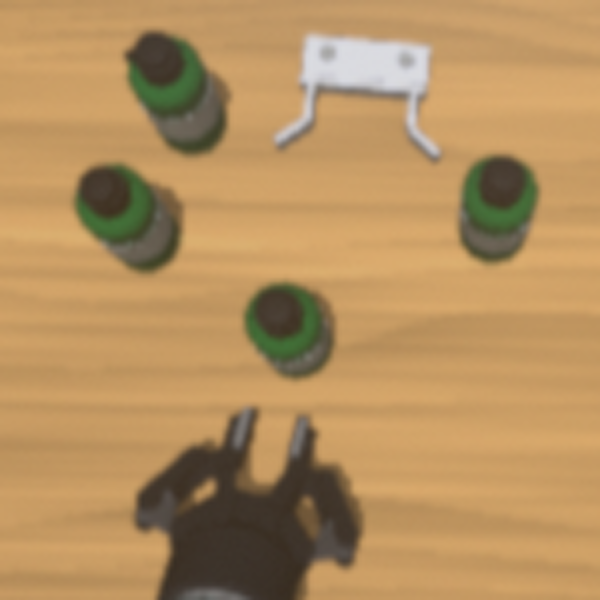

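View pics/wrist3.png

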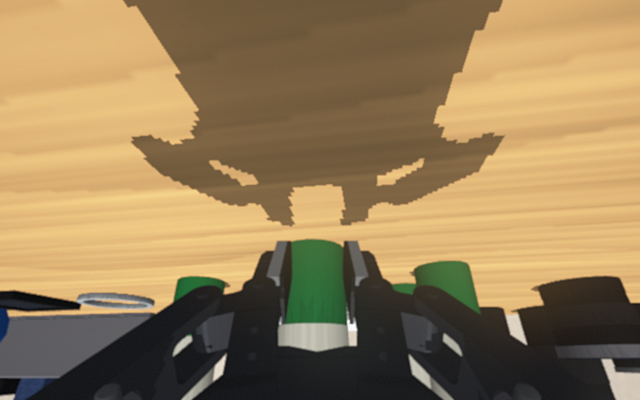

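Emit:
carry_out([
  {"delta_pos": [-0.001,0.007,-0.001],"rotation": [0.3,0,0.2]},
  {"delta_pos": [-0.001,0.005,-0.004],"rotation": [0.3,0,0]},
  {"delta_pos": [-0.001,0.005,-0.004],"rotation": [0,0,0]},
  {"delta_pos": [-0.001,0.003,-0.003],"rotation": [0,0,0]},
  {"delta_pos": [0,0,0],"rotation": [0,0,0]},
])

```text
time: 4.42
position: [0.5051, 0.0777, 0.0144]
tcp_rot: [[0.157, 0.7, -0.697], [0.988, -0.109, 0.113], [0.003, -0.706, -0.708]]
wrist_force: [-0.5, -0.4, 0.5]
width: 0.309
```

Run:
```python
from h import *
goto((.649,.042,.013))
snap("scene","scene4");snap("top","top4");snap("wrist","wrist4")
im=cv2.imread("pics/top4.png")[120:270,200:350]; cv2.imwrite("pics/top4c.png",cv2.resize(im,None,fx=4,fy=4,interpolation=cv2.INTER_CUBIC))
```

```text
t 4.42 p [0.5051 0.0777 0.0144] rotvec tool [ 0.11 -0.14  0.12] dtool [-0.0127  0.1056 -0.1033] dtool in final frame [-0.0127  0.1055 -0.1035] F [-0.51 -0.44  0.49] w 0.309 q [ 12.8  -7.8 128.4 -43.8  22.2 -32.5]
```

View pics/top4c.png

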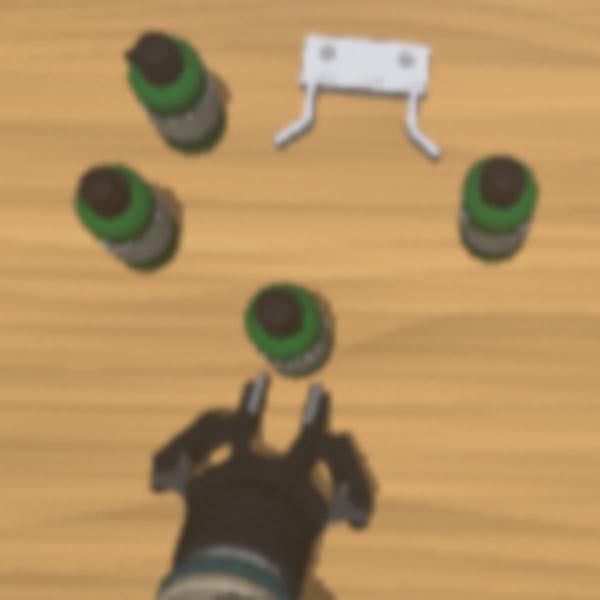

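View pics/wrist4.png

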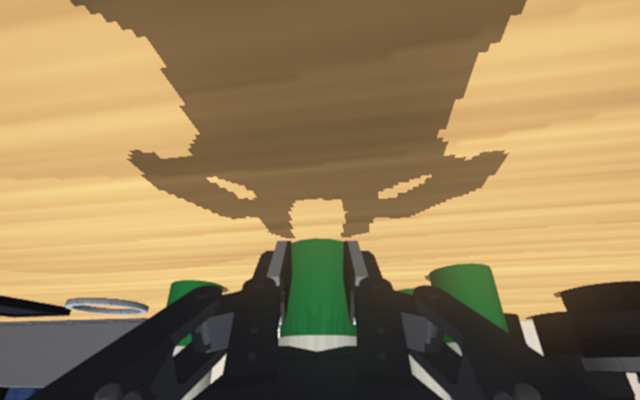

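Emit:
carry_out([
  {"delta_pos": [-0.0002,0.0014,-0.0014],"rotation": [0,0,0]},
  {"delta_pos": [-0.0002,0.0014,-0.0014],"rotation": [0,0,0]},
  {"delta_pos": [-0.0002,0.0014,-0.0014],"rotation": [0,0,0]},
  {"delta_pos": [-0.0002,0.0014,-0.0014],"rotation": [0,0,0]},
  {"delta_pos": [-0.0002,0.0014,-0.0014],"rotation": [0,0,0]},
  {"delta_pos": [-0.0002,0.0014,-0.0014],"rotation": [0,0,0]},
  {"delta_pos": [-0.0002,0.0014,-0.0014],"rotation": [0,0,0]},
  {"delta_pos": [-0.0002,0.0014,-0.0014],"rotation": [0,0,0]},
  {"delta_pos": [-0.0002,0.0014,-0.0014],"rotation": [0,0,0]},
  {"delta_pos": [-0.0002,0.0014,-0.0014],"rotation": [0,0,0]},
])

```text
time: 5.4
position: [0.5232, 0.0727, 0.0131]
tcp_rot: [[0.156, 0.699, -0.698], [0.988, -0.109, 0.112], [0.003, -0.707, -0.707]]
wrist_force: [-1.4, 0.3, 1.0]
width: 0.31
```

Run:
```python
from h import *
goto((.649,.042,.013))
snap("scene","scene5");snap("top","top5")
a=cv2.imread("pics/top5.png")[120:270,200:350]; b=cv2.imread("pics/scene5.png")[120:270,280:430]; cv2.imwrite("pics/c5.png",cv2.resize(np.hstack([a,b]),None,fx=2.66,fy=2.66,interpolation=cv2.INTER_CUBIC))
```

```text
t 5.4 p [0.5232 0.0727 0.0131] rotvec tool [-0.01 -0.09  0.11] dtool [-0.0107  0.0913 -0.0912] dtool in final frame [-0.0107  0.0913 -0.0912] F [-1.38  0.34  1.02] w 0.31 q [ 11.3  -4.7 125.7 -42.7  21.1 -34.5]
```

View pics/c5.png

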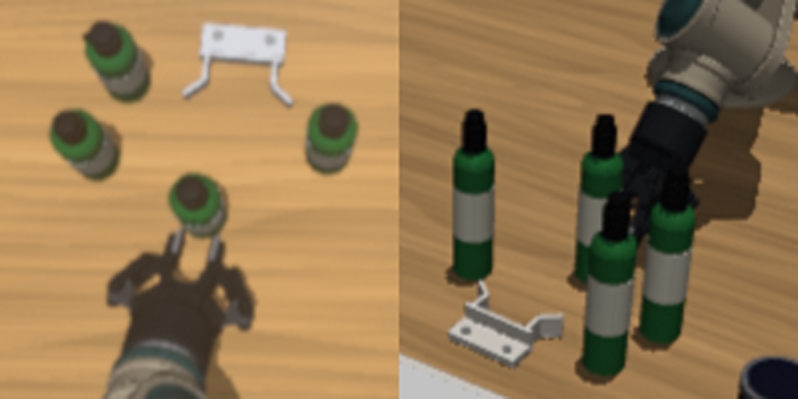

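Emit:
carry_out([
  {"delta_pos": [-0.00025,0.0021,-0.0021],"rotation": [0,0,0]},
  {"delta_pos": [-0.00025,0.0021,-0.0021],"rotation": [0,0,0]},
  {"delta_pos": [-0.00025,0.0021,-0.0021],"rotation": [0,0,0]},
  {"delta_pos": [-0.00025,0.0021,-0.0021],"rotation": [0,0,0]},
  {"delta_pos": [-0.00025,0.0021,-0.0021],"rotation": [0,0,0]},
  {"delta_pos": [-0.00025,0.0021,-0.0021],"rotation": [0,0,0]},
  {"delta_pos": [-0.00025,0.0021,-0.0021],"rotation": [0,0,0]},
  {"delta_pos": [-0.00025,0.0021,-0.0021],"rotation": [0,0,0]},
  {"delta_pos": [-0.00025,0.0021,-0.0021],"rotation": [0,0,0]},
  {"delta_pos": [-0.00025,0.0021,-0.0021],"rotation": [0,0,0]},
])

```text
time: 6.33
position: [0.5523, 0.0656, 0.0131]
tcp_rot: [[0.156, 0.699, -0.698], [0.988, -0.109, 0.112], [0.003, -0.707, -0.707]]
wrist_force: [-1.8, 0.3, 0.3]
width: 0.308
```

Run:
```python
from h import *
goto((.649,.042,.013))
snap("scene","scene6");snap("top","top6")
a=cv2.imread("pics/top6.png")[120:270,200:350]; b=cv2.imread("pics/scene6.png")[120:270,280:430]; cv2.imwrite("pics/c6.png",cv2.resize(np.hstack([a,b]),None,fx=2.66,fy=2.66,interpolation=cv2.INTER_CUBIC))
```

```text
t 6.33 p [0.5523 0.0656 0.0131] rotvec tool [-0.   -0.09  0.12] dtool [-0.0082  0.0702 -0.0701] dtool in final frame [-0.0082  0.0702 -0.07  ] F [-1.79  0.28  0.32] w 0.308 q [  9.3  -0.3 121.5 -40.7  19.8 -37.8]
```

View pics/c6.png

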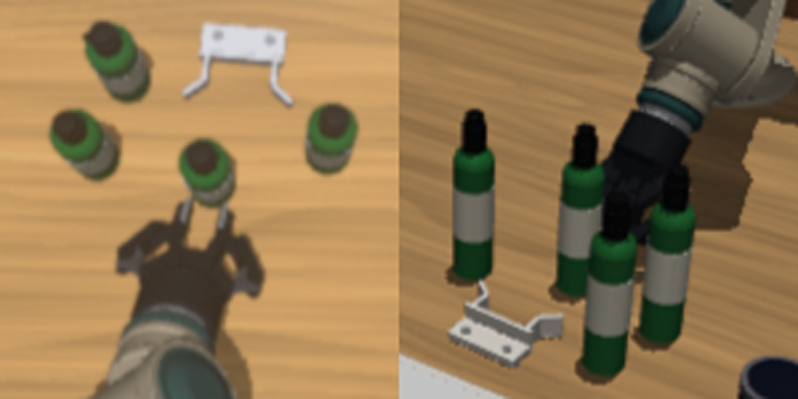

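Emit:
carry_out([
  {"delta_pos": [-0.00025,0.0021,-0.0021],"rotation": [0,0,0]},
  {"delta_pos": [-0.00025,0.0021,-0.0021],"rotation": [0,0,0]},
  {"delta_pos": [-0.00025,0.0021,-0.0021],"rotation": [0,0,0]},
  {"delta_pos": [-0.00025,0.0021,-0.0021],"rotation": [0,0,0]},
  {"delta_pos": [-0.00025,0.0021,-0.0021],"rotation": [0,0,0]},
  {"delta_pos": [-0.00025,0.0021,-0.0021],"rotation": [0,0,0]},
  {"delta_pos": [-0.00025,0.0021,-0.0021],"rotation": [0,0,0]},
  {"delta_pos": [-0.00025,0.0021,-0.0021],"rotation": [0,0,0]},
  {"delta_pos": [-0.00025,0.0021,-0.0021],"rotation": [0,0,0]},
  {"delta_pos": [-0.00025,0.0021,-0.0021],"rotation": [0,0,0]},
])

```text
time: 7.27
position: [0.5813, 0.0585, 0.0132]
tcp_rot: [[0.156, 0.699, -0.698], [0.988, -0.109, 0.112], [0.003, -0.707, -0.707]]
wrist_force: [-1.6, 0.5, 0.6]
width: 0.309
```

Run:
```python
from h import *
goto((.649,.042,.013))
snap("scene","scene7");snap("top","top7")
a=cv2.imread("pics/top7.png")[120:270,200:350]; b=cv2.imread("pics/scene7.png")[120:270,280:430]; cv2.imwrite("pics/c7.png",cv2.resize(np.hstack([a,b]),None,fx=2.66,fy=2.66,interpolation=cv2.INTER_CUBIC))
```

```text
t 7.27 p [0.5813 0.0585 0.0132] rotvec tool [ 0.   -0.09  0.12] dtool [-0.0057  0.0492 -0.049 ] dtool in final frame [-0.0057  0.0492 -0.049 ] F [-1.56  0.51  0.64] w 0.309 q [  7.6   3.9 117.2 -38.1  19.  -41.4]
```

View pics/c7.png

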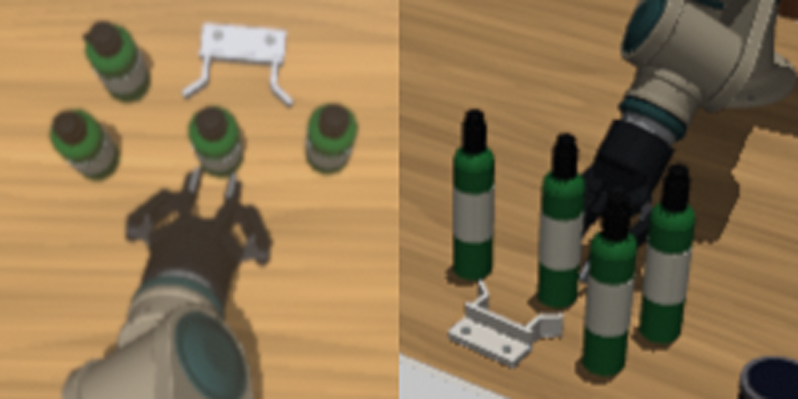

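Emit:
carry_out([
  {"delta_pos": [-0.00025,0.0021,-0.0021],"rotation": [0,0,0]},
  {"delta_pos": [-0.00025,0.0021,-0.0021],"rotation": [0,0,0]},
  {"delta_pos": [-0.00025,0.0021,-0.0021],"rotation": [0,0,0]},
  {"delta_pos": [-0.00025,0.0021,-0.0021],"rotation": [0,0,0]},
  {"delta_pos": [-0.00025,0.0021,-0.0021],"rotation": [0,0,0]},
  {"delta_pos": [-0.00025,0.0021,-0.0021],"rotation": [0,0,0]},
  {"delta_pos": [-0.00025,0.0021,-0.0021],"rotation": [0,0,0]},
  {"delta_pos": [-0.00025,0.0021,-0.0021],"rotation": [0,0,0]},
])

```text
time: 8.03
position: [0.6044, 0.0528, 0.0131]
tcp_rot: [[0.156, 0.699, -0.698], [0.988, -0.109, 0.112], [0.003, -0.707, -0.707]]
wrist_force: [-1.9, 0.3, 0.7]
width: 0.311
```

Run:
```python
from h import *
goto((.649,.042,.013))
snap("scene","scene8");snap("top","top8")
a=cv2.imread("pics/top8.png")[110:210,220:340]; b=cv2.imread("pics/scene8.png")[170:270,280:400]; cv2.imwrite("pics/c8.png",cv2.resize(np.hstack([a,b]),None,fx=3.33,fy=3.33,interpolation=cv2.INTER_CUBIC))
```

```text
t 8.03 p [0.6044 0.0528 0.0131] rotvec tool [-0.   -0.09  0.12] dtool [-0.0038  0.0324 -0.0322] dtool in final frame [-0.0037  0.0324 -0.0322] F [-1.87  0.31  0.74] w 0.311 q [  6.4   7.1 113.7 -35.8  18.6 -44.5]
```

View pics/c8.png

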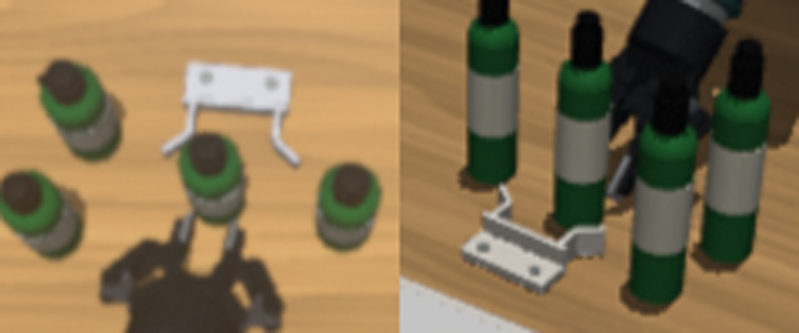

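Run:
```python
from h import *
o=np.array([.674,.0378]);a=np.radians(-3.7);X=np.array([np.cos(a),np.sin(a)]);Y=np.array([-X[1],X[0]])
def rep(im,tag):
    c=K("top")
    hsv=cv2.cvtColor(cv2.imread(im),cv2.COLOR_BGR2HSV)
    g=((hsv[:,:,0]>40)&(hsv[:,:,0]<85)&(hsv[:,:,1]>90)).astype(np.uint8)
    n,l,s,ct=cv2.connectedComponentsWithStats(g)
    for k in range(1,n):
        if s[k][4]>30: print(tag,s[k],ct[k].round(1))
rep("pics/top8.png","g")
for u,v,z in [(282.3,154.9,.194)]:
    P=ray("top",u,v,z)[:2]; print("head",P.round(4),"bracket",((P-o)@X).round(4),((P-o)@Y).round(4))
P=np.array([.6044,.0528])+.025*np.array([.988,-.156]);print("from tcp",P.round(4),((P-o)@X).round(4),((P-o)@Y).round(4))
```

```text
g [233 131  18  17 144] [242.4 140.9]
g [274 152  18  17 139] [283.2 162. ]
g [316 161  18  17 139] [323.8 171. ]
g [220 162  18  18 135] [230.  172.9]
head [0.6267 0.0463] bracket -0.0478 0.0054
from tcp [0.6291 0.0489] -0.0455 0.0082
```

Emit:
carry_out([
  {"delta_pos": [-0.0002,0.0021,-0.0021],"rotation": [0,0,0]},
  {"delta_pos": [-0.0002,0.0021,-0.0021],"rotation": [0,0,0]},
  {"delta_pos": [-0.0002,0.0021,-0.0021],"rotation": [0,0,0]},
  {"delta_pos": [-0.0002,0.0021,-0.0021],"rotation": [0,0,0]},
  {"delta_pos": [-0.0002,0.0021,-0.0021],"rotation": [0,0,0]},
  {"delta_pos": [-0.0002,0.0021,-0.0021],"rotation": [0,0,0]},
  {"delta_pos": [-0.0002,0.0021,-0.0021],"rotation": [0,0,0]},
  {"delta_pos": [-0.0002,0.0021,-0.0021],"rotation": [0,0,0]},
  {"delta_pos": [-0.0002,0.0014,-0.0014],"rotation": [0,0,0]},
  {"delta_pos": [-0.0002,0.0014,-0.0014],"rotation": [0,0,0]},
])

```text
time: 8.97
position: [0.6314, 0.0465, 0.0131]
tcp_rot: [[0.156, 0.699, -0.698], [0.988, -0.109, 0.112], [0.003, -0.707, -0.707]]
wrist_force: [-1.8, 0.1, -0.2]
width: 0.31
```

Run:
```python
from h import *
goto((.649,.042,.013))
snap("scene","scene9");snap("top","top9")
a=cv2.imread("pics/top9.png")[110:210,220:340]; b=cv2.imread("pics/scene9.png")[170:270,280:400]; cv2.imwrite("pics/c9.png",cv2.resize(np.hstack([a,b]),None,fx=3.33,fy=3.33,interpolation=cv2.INTER_CUBIC))
```

```text
t 8.97 p [0.6314 0.0465 0.0131] rotvec tool [-0.   -0.09  0.12] dtool [-0.0017  0.0129 -0.0127] dtool in final frame [-0.0017  0.0129 -0.0127] F [-1.77  0.08 -0.21] w 0.31 q [  5.2  10.7 109.5 -32.9  18.4 -48.2]
```

View pics/c9.png

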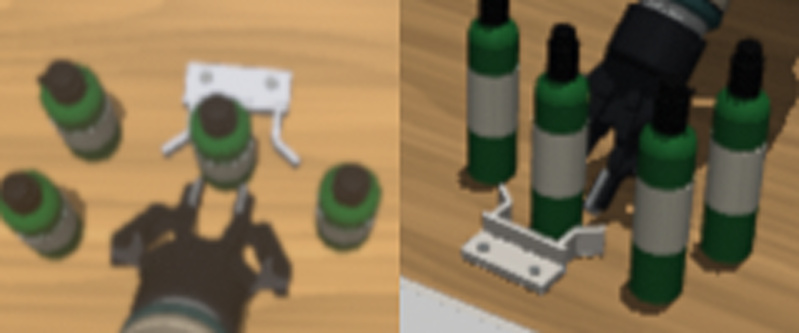

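Emit:
carry_out([
  {"delta_pos": [-0.0001,0.0014,-0.0014],"rotation": [0,0,0]},
  {"delta_pos": [-0.0001,0.0014,-0.0014],"rotation": [0,0,0]},
  {"delta_pos": [-0.0001,0.0014,-0.0014],"rotation": [0,0,0]},
  {"delta_pos": [-0.0001,0.0014,-0.0014],"rotation": [0,0,0]},
  {"delta_pos": [-0.0001,0.0014,-0.0014],"rotation": [0,0,0]},
  {"delta_pos": [-0.0001,0.0014,-0.0014],"rotation": [0,0,0]},
  {"delta_pos": [-0.0001,0.0007,-0.0007],"rotation": [0,0,0]},
])

```text
time: 9.65
position: [0.6441, 0.0439, 0.0132]
tcp_rot: [[0.156, 0.699, -0.698], [0.988, -0.109, 0.112], [0.003, -0.707, -0.707]]
wrist_force: [-2.6, 0.4, 0.2]
width: 0.312
```

Run:
```python
from h import *
goto((.649,.042,.013))
snap("scene","scene10");snap("top","top10")
a=cv2.imread("pics/top10.png")[110:210,220:340]; b=cv2.imread("pics/scene10.png")[170:270,280:400]; cv2.imwrite("pics/c10.png",cv2.resize(np.hstack([a,b]),None,fx=3.33,fy=3.33,interpolation=cv2.INTER_CUBIC))
```

```text
t 9.65 p [0.6441 0.0439 0.0132] rotvec tool [ 0.   -0.09  0.12] dtool [-0.0011  0.0038 -0.0035] dtool in final frame [-0.0011  0.0038 -0.0035] F [-2.58  0.42  0.17] w 0.312 q [  4.8  12.4 107.5 -31.6  18.5 -49.8]
```

View pics/c10.png

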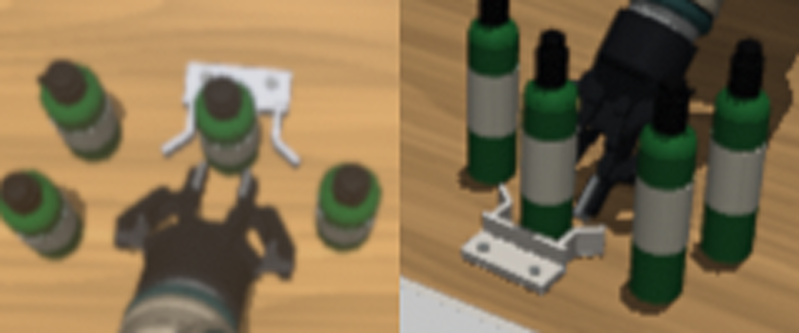

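Emit:
carry_out([
  {"delta_pos": [0,0.0007,-0.0007],"rotation": [0,0,0]},
  {"delta_pos": [0,0.0007,-0.0007],"rotation": [0,0,0]},
  {"delta_pos": [0,0.0007,-0.0007],"rotation": [0,0,0]},
  {"delta_pos": [0,0.0007,-0.0007],"rotation": [0,0,0]},
])

```text
time: 10.08
position: [0.6478, 0.0433, 0.0132]
tcp_rot: [[0.156, 0.699, -0.698], [0.988, -0.109, 0.112], [0.003, -0.707, -0.707]]
wrist_force: [-2.1, 0.1, 0.2]
width: 0.312
```

Emit:
carry_out([
  {"delta_pos": [0,0.0004,-0.0004],"rotation": [0,0,0]},
  {"delta_pos": [0,0.0004,-0.0004],"rotation": [0,0,0]},
])

```text
time: 10.25
position: [0.6489, 0.0431, 0.0131]
tcp_rot: [[0.156, 0.699, -0.698], [0.988, -0.109, 0.112], [0.003, -0.707, -0.707]]
wrist_force: [-1.9, 0.0, 0.8]
width: 0.307
```

Run:
```python
from h import *
goto((.649,.042,.013))
snap("scene","scene11");snap("top","top11")
a=cv2.imread("pics/top11.png")[110:210,220:340]; b=cv2.imread("pics/scene11.png")[170:270,280:400]; cv2.imwrite("pics/c11.png",cv2.resize(np.hstack([a,b]),None,fx=3.33,fy=3.33,interpolation=cv2.INTER_CUBIC))
```

```text
t 10.25 p [0.6489 0.0431 0.0131] rotvec tool [-0.   -0.09  0.12] dtool [-0.0011  0.0003 -0.0001] dtool in final frame [-0.0011  0.0003 -0.0001] F [-1.92  0.    0.79] w 0.307 q [  4.6  13.1 106.7 -31.2  18.5 -50.4]
```

View pics/c11.png

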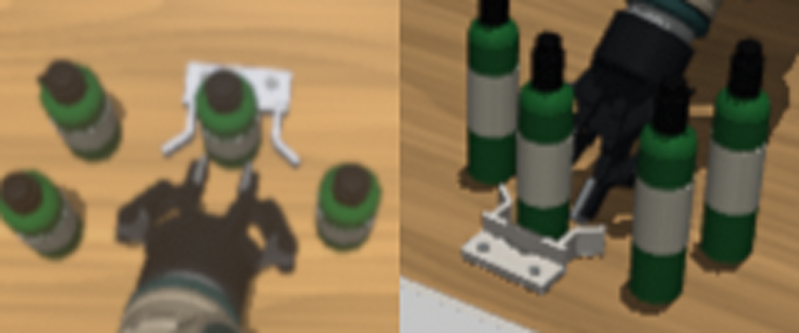

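Close, no wall contact yet (force still about 2 N of friction). Small steps until the force rises.

Emit:
carry_out([
  {"delta_pos": [0,0.0004,-0.0004],"rotation": [0,0,0]},
  {"delta_pos": [0,0.0004,-0.0004],"rotation": [0,0,0]},
])

```text
time: 10.52
position: [0.6499, 0.0429, 0.0131]
tcp_rot: [[0.156, 0.699, -0.698], [0.988, -0.109, 0.112], [0.003, -0.707, -0.707]]
wrist_force: [-3.2, -0.2, 0.6]
width: 0.308
```

Emit:
carry_out([
  {"delta_pos": [0,0.0004,-0.0004],"rotation": [0,0,0]},
  {"delta_pos": [0,0.0004,-0.0004],"rotation": [0,0,0]},
])

```text
time: 10.68
position: [0.6506, 0.0428, 0.0127]
tcp_rot: [[0.156, 0.698, -0.699], [0.988, -0.109, 0.112], [0.002, -0.708, -0.706]]
wrist_force: [-9.8, 1.9, 3.8]
width: 0.314
```

Emit:
carry_out([
  {"delta_pos": [0,-0.0007,0.0007],"rotation": [0,0,0]},
  {"delta_pos": [0,-0.0014,0.0014],"rotation": [0,0,0]},
  {"delta_pos": [0,-0.0028,0.0028],"rotation": [0,0,0]},
  {"delta_pos": [0,-0.0035,0.0035],"rotation": [0,0,0]},
  {"delta_pos": [0,-0.0042,0.0042],"rotation": [0,0,0]},
  {"delta_pos": [0,-0.0042,0.0042],"rotation": [0,0,0]},
  {"delta_pos": [0,-0.0042,0.0042],"rotation": [0,0,0]},
  {"delta_pos": [0,-0.0042,0.0042],"rotation": [0,0,0]},
  {"delta_pos": [0,-0.0042,0.0042],"rotation": [0,0,0]},
  {"delta_pos": [0,-0.0042,0.0042],"rotation": [0,0,0]},
])

```text
time: 11.52
position: [0.6035, 0.0503, 0.0132]
tcp_rot: [[0.156, 0.699, -0.698], [0.988, -0.108, 0.112], [0.003, -0.707, -0.707]]
wrist_force: [-1.0, 0.3, 0.5]
width: 0.312
```

Run:
```python
from h import *
goto((.649,.042,.013))
snap("scene","scene12");snap("top","top12")
a=cv2.imread("pics/top12.png")[110:210,220:340]; b=cv2.imread("pics/scene12.png")[170:270,280:400]; cv2.imwrite("pics/c12.png",cv2.resize(np.hstack([a,b]),None,fx=3.33,fy=3.33,interpolation=cv2.INTER_CUBIC))
cv2.imwrite("pics/s12.png",cv2.resize(cv2.imread("pics/scene12.png")[165:265,290:390],None,fx=6,fy=6,interpolation=cv2.INTER_CUBIC))
```

```text
t 11.52 p [0.6035 0.0503 0.0132] rotvec tool [ 0.   -0.08  0.13] dtool [-0.0011  0.0328 -0.0326] dtool in final frame [-0.0011  0.0328 -0.0326] F [-1.01  0.3   0.48] w 0.312 q [  6.1   6.9 113.9 -35.3  18.4 -45.2]
```

View pics/c12.png

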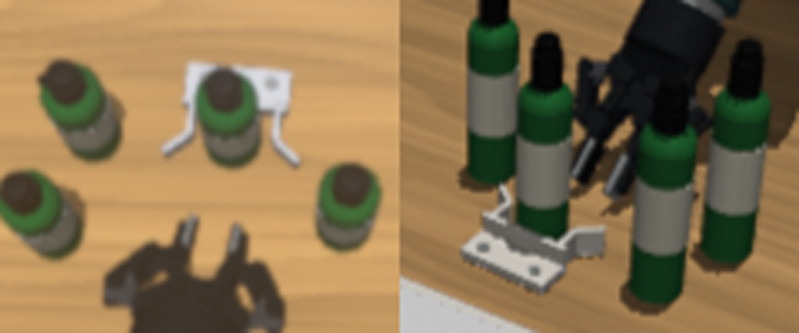

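View pics/s12.png

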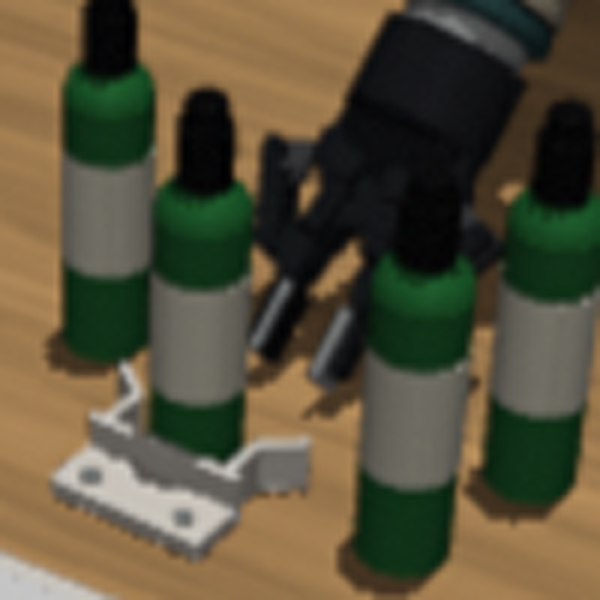

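Run:
```python
from h import *
o=np.array([.674,.0378]);a=np.radians(-3.7);X=np.array([np.cos(a),np.sin(a)]);Y=np.array([-X[1],X[0]])
f=lambda P:(((P[:2]-o)@X).round(4),((P[:2]-o)@Y).round(4))
def cen(im,lo):
    hsv=cv2.cvtColor(cv2.imread(im),cv2.COLOR_BGR2HSV)
    g=((hsv[:,:,0]>40)&(hsv[:,:,0]<85)&(hsv[:,:,1]>90)).astype(np.uint8)
    n,l,s,ct=cv2.connectedComponentsWithStats(g)
    return [(s[k],ct[k].round(1)) for k in range(1,n) if s[k][4]>30]
for q in cen("pics/top12.png",0): print(q)
P=ray("top",287.2,136.2,.194);print("head top",P.round(4),f(P))
u,v=208/6+290-.4,95/6+165-.4
P=ray("scene",u,v,.194);print("head scene",P.round(4),f(P))
# vertical check: predicted axis pixels in scene vs. seen
for z in (0.045,.09,.138,.19): print(z,[((c-d)*6+2.4) for c,d in zip(proj("scene",[.6735,.0391,z]),(290,165))])
# others unchanged
A=cv2.imread("pics/top0.png").astype(int);B=cv2.imread("pics/top12.png").astype(int)
D=(abs(A-B).sum(2)>60).astype(np.uint8); n,l,s,c=cv2.connectedComponentsWithStats(D); print([list(x) for x in s[1:] if x[4]>15])
```

```text
(array([233, 131,  18,  17, 143], dtype=int32), array([242.4, 140.9]))
(array([280, 135,  16,  16, 124], dtype=int32), array([287.8, 143.9]))
(array([316, 161,  18,  17, 137], dtype=int32), array([323.8, 171. ]))
(array([220, 162,  18,  18, 135], dtype=int32), array([230., 173.]))
head top [0.6683 0.0368 0.194 ] (np.float64(-0.0056), np.float64(-0.0013))
head scene [0.6702 0.0393 0.194 ] (np.float64(-0.0039), np.float64(0.0012))
0.045 [np.float64(194.66532640875076), np.float64(385.4619598356064)]
0.09 [np.float64(197.2731438654486), np.float64(302.77552800366215)]
0.138 [np.float64(200.17389925012552), np.float64(210.8008724309657)]
0.19 [np.float64(203.46458750641446), np.float64(106.46256091112545)]
[[np.int32(278), np.int32(129), np.int32(21), np.int32(32), np.int32(522)], [np.int32(227), np.int32(175), np.int32(91), np.int32(225), np.int32(13062)], [np.int32(66), np.int32(302), np.int32(160), np.int32(98), np.int32(7023)], [np.int32(0), np.int32(367), np.int32(68), np.int32(33), np.int32(1405)], [np.int32(318), np.int32(379), np.int32(13), np.int32(12), np.int32(89)]]
```

```bash
python3 - <<'E'
from h import *
T={7:.5813,8:.6044,9:.6314,10:.6441,11:.6489,12:.6506}
for k in T:
    for cam,roi in (("top",(110,200,265,310)),("scene",(165,245,290,350))):
        im=cv2.imread(f"pics/{cam}{k}.png"); hsv=cv2.cvtColor(im,cv2.COLOR_BGR2HSV)
        r0,r1,c0,c1=roi
        g=((hsv[:,:,0]>40)&(hsv[:,:,0]<85)&(hsv[:,:,1]>90)).astype(np.uint8)
        d=(hsv[:,:,2]<75).astype(np.uint8) if cam=="top" else (hsv[:,:,2]<30).astype(np.uint8)
        for nm,m in(("green",g),("dark",d)):
            m=m.copy(); z=np.zeros_like(m); z[r0:r1,c0:c1]=m[r0:r1,c0:c1]
            n,l,s,ct=cv2.connectedComponentsWithStats(z)
            print(k,cam,nm,[(list(map(int,s[i])),ct[i].round(1).tolist()) for i in range(1,n) if s[i][4]>25])
E
python3 - <<'E'
import cv2,numpy as np
L=[cv2.imread(f"pics/top{k}.png")[120:170,265:315] for k in (10,11,12)]
M=[cv2.imread(f"pics/scene{k}.png")[170:250,300:350] for k in (10,11,12)]
a=cv2.resize(np.hstack(L),None,fx=5,fy=5,interpolation=cv2.INTER_CUBIC)
b=cv2.resize(np.hstack(M),None,fx=4,fy=4,interpolation=cv2.INTER_CUBIC); b=cv2.copyMakeBorder(b,0,0,0,150,0)
cv2.imwrite("pics/cmp.png",np.vstack([a,b]))
E
```

```text
7 top green [([272, 162, 17, 17, 134], [280.6, 172.2])]
7 top dark [([273, 161, 12, 12, 112], [279.1, 166.6]), ([265, 191, 8, 9, 55], [268.5, 195.3]), ([283, 190, 13, 10, 44], [288.2, 196.8])]
7 scene green [([301, 175, 15, 18, 221], [307.8, 183.7]), ([334, 185, 16, 18, 247], [341.5, 193.2]), ([301, 210, 14, 16, 185], [307.3, 217.3]), ([332, 220, 16, 16, 193], [339.3, 227.7])]
7 scene dark [([304, 165, 9, 13, 93], [307.9, 171.0]), ([338, 171, 9, 17, 127], [342.0, 179.3])]
8 top green [([274, 152, 18, 17, 139], [283.2, 162.0])]
8 top dark [([277, 151, 11, 12, 111], [282.1, 156.3]), ([265, 181, 38, 19, 375], [280.9, 192.5])]
8 scene green [([301, 175, 15, 18, 222], [307.9, 183.7]), ([328, 188, 16, 18, 248], [335.4, 196.6]), ([301, 210, 14, 16, 185], [307.3, 217.3]), ([326, 223, 16, 16, 183], [333.4, 230.5])]
8 scene dark [([304, 165, 9, 13, 93], [307.9, 171.0]), ([332, 174, 9, 17, 130], [335.8, 182.3]), ([343, 181, 7, 29, 128], [346.5, 195.6])]
9 top green [([278, 143, 17, 15, 131], [286.4, 151.0])]
9 top dark [([280, 139, 11, 12, 105], [285.1, 144.9]), ([265, 170, 41, 30, 743], [281.5
[... 1135 characters left out ...]
, 15, 10, 113], [323.4, 235.4])]
11 scene dark [([304, 165, 9, 13, 93], [307.9, 171.0]), ([332, 174, 18, 62, 681], [342.3, 202.8]), ([320, 180, 9, 18, 137], [324.0, 188.9])]
12 top green [([280, 135, 16, 16, 124], [287.8, 143.9])]
12 top dark [([282, 132, 11, 12, 104], [287.0, 137.3]), ([265, 182, 38, 18, 352], [281.5, 193.0])]
12 scene green [([301, 175, 15, 18, 222], [307.9, 183.7]), ([316, 195, 16, 18, 257], [323.4, 203.6]), ([301, 210, 14, 16, 186], [307.4, 217.3]), ([315, 231, 15, 10, 109], [322.7, 235.6])]
12 scene dark [([304, 165, 9, 13, 93], [307.9, 171.0]), ([332, 179, 18, 46, 334], [341.2, 200.5]), ([319, 180, 10, 18, 138], [323.8, 189.0]), ([345, 212, 5, 16, 32], [347.8, 221.8])]
```

View pics/cmp.png

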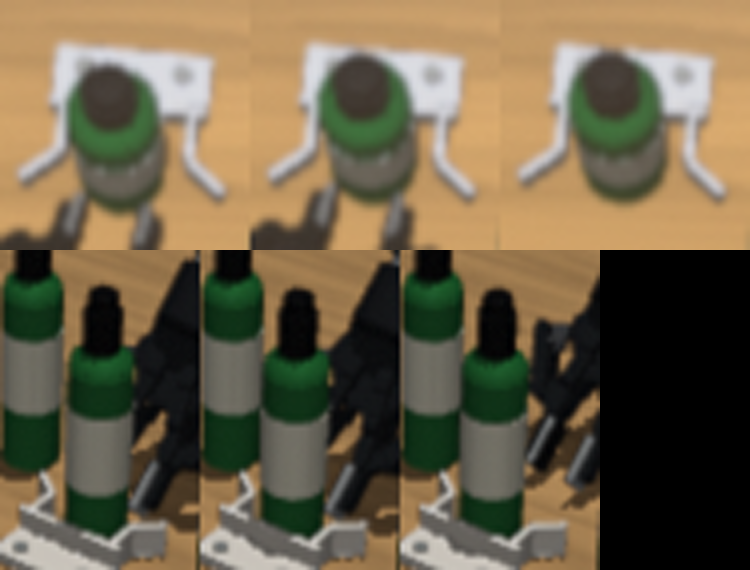

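Run:
```python
from h import *
print("base front+22:",(ray("top",289.6,159.6,0)+[.022,0,0]).round(4))
# shoulder ring green widest extents at z~.13: bbox 280..295.5 cols
for k,(u0,u1,v1) in {"now":(279.5,295.5,150.5)}.items():
    print("shoulder sides centre y",((ray("top",u0,144,.13)+ray("top",u1,144,.13))/2).round(4))
# decoy check: same bias? decoy right bottle head dark vs base front (324?)
im=cv2.imread("pics/top0.png");hsv=cv2.cvtColor(im,cv2.COLOR_BGR2HSV)
# scene-view silhouette mid x of white band (z~.07) & top ray intersection for target
im=cv2.imread("pics/scene12.png");hsv=cv2.cvtColor(im,cv2.COLOR_BGR2HSV)
for v in (200,207,234,238): 
    r=hsv[v,305:340]; idx=[305+i for i in range(35) if 40<r[i][0]<85 and r[i][1]>90]; print(v,idx[0],idx[-1])
# predicted silhouette centre for hypotheses
for x in (.666,.670,.674): print(x,[tuple(np.round(proj("scene",[x,.0385,z]),1)) for z in (.12,.03)],"top head z.19",np.round(proj("top",[x,.0385,.185]),1),"base front",np.round(proj("top",[x-.022,.0385,0]),1))
```

```text
base front+22: [0.6764 0.0378 0.    ]
shoulder sides centre y [0.6655 0.0385 0.13  ]
200 316 331
207 316 330
234 315 329
238 319 329
0.666 [(np.float64(324.0), np.float64(204.2)), (np.float64(323.1), np.float64(231.8))] top head z.19 [286.6 138.2] base front [289.2 163.6]
0.67 [(np.float64(323.3), np.float64(204.9)), (np.float64(322.4), np.float64(232.6))] top head z.19 [286.6 136.4] base front [289.2 162.1]
0.674 [(np.float64(322.5), np.float64(205.6)), (np.float64(321.6), np.float64(233.3))] top head z.19 [286.7 134.6] base front [289.3 160.5]
```

Run:
```python
from h import *
im=cv2.imread("pics/top12.png").astype(int)
hsv=cv2.cvtColor(im.astype(np.uint8),cv2.COLOR_BGR2HSV)
def head(c0,c1,r0,r1):
    m=(hsv[r0:r1,c0:c1,2]<75); y,x=np.nonzero(m); return x.mean()+c0,y.mean()+r0
print("target head",head(278,297,128,148),"decoy head",head(230,250,125,145))
print("cols target v",[ (v,int(hsv[v,289,1]),int(hsv[v,289,2])) for v in range(152,165)])
print("cols decoy v",[ (v,int(hsv[v,248,1]),int(hsv[v,248,2])) for v in range(150,163)])
h=head(278,297,128,148);d=head(230,250,125,145)
print(ray("top",*h,.185).round(4),ray("top",*d,.185).round(4))
print((ray("top",248,158,0)+[.022,0,0]).round(4))
```

```text
target head (np.float64(286.99038461538464), np.float64(137.2596153846154)) decoy head (np.float64(239.525), np.float64(135.04166666666666))
cols target v [(152, 35, 103), (153, 43, 107), (154, 46, 106), (155, 44, 105), (156, 49, 98), (157, 56, 82), (158, 89, 72), (159, 96, 77), (160, 116, 123), (161, 122, 173), (162, 125, 196), (163, 126, 203), (164, 126, 206)]
cols decoy v [(150, 46, 106), (151, 46, 105), (152, 46, 105), (153, 47, 103), (154, 52, 93), (155, 70, 76), (156, 98, 68), (157, 104, 76), (158, 117, 120), (159, 124, 167), (160, 126, 193), (161, 126, 202), (162, 126, 207)]
[0.6681 0.0376 0.185 ] [0.6704 0.1418 0.185 ]
[0.6779 0.1439 0.    ]
```

Emit:
carry_out([
  {"delta_pos": [0,-0.007,0.007],"rotation": [0,0,0]},
  {"delta_pos": [0,-0.007,0.007],"rotation": [0,0,0]},
  {"delta_pos": [0,-0.007,0.007],"rotation": [0,0,0]},
  {"delta_pos": [0,-0.007,0.007],"rotation": [0,0,0]},
  {"delta_pos": [0,-0.007,0.007],"rotation": [0,0,0]},
  {"delta_pos": [0,0,0],"rotation": [0,0,0]},
])

```text
time: 12.12
position: [0.5541, 0.0581, 0.0127]
tcp_rot: [[0.156, 0.698, -0.699], [0.988, -0.108, 0.112], [0.002, -0.708, -0.706]]
wrist_force: [-0.5, -0.1, 0.6]
width: 0.31
```

Run:
```python
from h import *
goto((.6,.05,.013))
B=snap("top","top13")[:,:,::-1].astype(int);A=cv2.imread("pics/top0.png").astype(int)
D=(abs(A-B).sum(2)>60).astype(np.uint8); n,l,s,c=cv2.connectedComponentsWithStats(D); print([list(map(int,x)) for x in s[1:] if x[4]>15])
print(job.finish_job())
```

```text
t 12.12 p [0.5541 0.0581 0.0127] rotvec tool [-0.05 -0.06  0.12] dtool [-0.0008  0.0327 -0.0332] dtool in final frame [-0.0008  0.0327 -0.0332] F [-0.46 -0.08  0.63] w 0.31 q [  8.1  -0.3 121.5 -39.   19.1 -40.2]
[[278, 129, 21, 32, 522], [223, 190, 82, 210, 11932], [66, 302, 168, 98, 7496], [0, 367, 68, 33, 1404], [312, 378, 18, 13, 107]]
the job is handed in; nothing more can be done
None
```

I pushed the bottle nearest the base (top view, about pixel (271, 202)) into the white bracket until it met the back wall. I then backed off about 95 mm along the surface and handed the job in at about 12 s of the 48 s allowed. The tool was leaned back 45°, with two part-open fingertips cradling the bottle low on its body.

**Contact:** the push force stayed around 2 N, then rose to about 10 N where I expected the back wall, which I took as contact and stopped. The bottle stayed put when the fingers withdrew.

**Upright:** in the top view the gap between its head and the front of its base is 22.7 px. An untouched look-alike bottle measures 23.0 px, so it is standing straight.

**Position:**
- **Depth (the checks disagree):** the front edge of the base puts the bottle within about 2 mm of fully home. Its head and shoulder read 4 to 8 mm short. The look-alike shows the same mismatch between head and base, so I trusted the base edge and the force.
- **Sideways:** it is within about 2 mm of the bracket's centreline.

**Other things:** comparing the first and last top views, only the bottle, the arm and the arm's shadow changed, so nothing else on the cabinet top was disturbed.

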